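Put the inspector's kit back in its fitted tray

TASK

The inspector's kit is lying in front of its tray. Put each of the four pieces back in the insert made for its shape: the steel step block on its flat base in the plain rectangular recess, the folding loupe lying flat in the recess with the cut corners, the wooden stamp standing upright in the round well, and the ring gauge over the post, each fully down. Leave the oil bottle and the glass vial standing where they are.

Things in the scene. Friction and masses are not known exactly. Their poses are not given: they have to be found in the camera images.
- step_gauge: Ground steel step block, 23 (x) x 48 (y) mm; 20 mm high for y < 0, 30 mm high for y > 0; 190 g. It starts on its flat base. Origin: centre of the underside; z up. Grasp across the 23 mm, over the origin.
- loupe: Folding loupe lying flat, 30 (x) x 57 (y) x 15 (z) mm: black round lens cell of 30 mm diameter centred at y = +14 mm, flat metal cover 26 mm wide from there to y = -28 mm. Origin: centre of the underside; z up. Grasp the lens cell across 30 mm (x).
- stamp: Turned wooden inspection stamp standing on its round foot; foot 23 mm wide and 19 mm high, narrow waist above, round knob 20 mm wide at the top, 53 mm high overall; 40 g. Origin: centre of the underside; z up. Grasp the knob about 35 to 45 mm up.
- ring_gauge: Plain steel ring gauge lying flat: 50 mm outside diameter, 28 mm bore, 18 mm thick, dark knurled band round the outside; 170 g. Origin: centre of the underside, on the bore's axis; z up. Grasp across the outside.
- nest_gauge: One of four 69 x 78 mm inserts side by side in a 2 x 2 tray, in changing order, long sides parallel; origin: centre of the underside, 3 mm above the worktop; y along the 78 mm side, z up. This one: for the step block, rectangular recess 35 (x) x 60 (y) mm; grey floor 3 mm above the origin, black walls to 13 mm; the long sides are cut down to 5 mm over the middle 38 mm for the fingers.
- nest_loupe: One of four 69 x 78 mm inserts side by side in a 2 x 2 tray, in changing order, long sides parallel; origin: centre of the underside, 3 mm above the worktop; y along the 78 mm side, z up. This one: for the loupe (either way round), recess 42 (x) x 69 (y) mm with cut corners; grey floor 3 mm above the origin, black walls to 13 mm; the long sides are cut down to 5 mm over the middle 54 mm.
- nest_stamp: One of four 69 x 78 mm inserts side by side in a 2 x 2 tray, in changing order, long sides parallel; origin: centre of the underside, 3 mm above the worktop; y along the 78 mm side, z up. This one: for the stamp, closed black block, top 13 mm above the origin, round well of 35 mm diameter in its centre, 10 mm deep, so its floor is at 3 mm.
- nest_ring: One of four 69 x 78 mm inserts side by side in a 2 x 2 tray, in changing order, long sides parallel; origin: centre of the underside, 3 mm above the worktop; y along the 78 mm side, z up. This one: for the ring gauge, flat plate 5 mm thick, round grey pad (36 mm wide, top at 9 mm) on which the ring rests, and a steel post in its centre, 14 mm thick, tapered at the top, which ends at 34 mm.
- oil_bottle: Bystander: small plastic oil bottle, 29 mm wide, 66 mm high, standing to the left of the tray's far side. Origin: centre of the underside. Beyond it and left of the work a fixed magnifier lamp reaches over the bench from y = 0.12 m leftward, its arm about 0.35 to 0.4 m up; a low clamping jig (up to 76 mm high) stands at y > 0.09 m.
- vial: Bystander: glass sample vial with black cap, 23 mm wide, 54 mm high, standing to the right of the work. Origin: centre of the underside. To its right a second fixed magnifier lamp stands on a jointed arm, up to about 0.35 m high, its ring head at x 0.15 to 0.4, y -0.28 to -0.53 m: the gripper starts beyond it and must come in over it, and low bundled strips lie in front.
Not all that is in view belongs to the job. What is shaped like the step_gauge but orange is not meant.

How it is judged (in metres and radians):
At the end, for the whole second after the job is handed in: Each of the four pieces rests in its own insert, released and still: centre within 10 mm of the insert's centre, fully down (within 3 to 4 mm of the recess floor or pad), level and upright within 0.12 rad; the step block and the loupe lie along the insert's long side within 0.35 rad (horizontal distance between step_gauge and nest_gauge below 0.01 m and z of step_gauge in the frame of nest_gauge between 0 and 0.006 m and angle between each of step_gauge, loupe, stamp, ring_gauge's own z axis and vertical below 0.12 rad and linear speed of each of step_gauge, loupe, stamp, ring_gauge below 0.02 m/s and angle between the y axis of step_gauge and the y axis of nest_gauge, either way round below 0.35 rad and horizontal distance between loupe and nest_loupe below 0.01 m and z of loupe in the frame of nest_loupe between 0 and 0.006 m and angle between the y axis of loupe and the y axis of nest_loupe, either way round below 0.35 rad and horizontal distance between stamp and nest_stamp below 0.01 m and z of stamp in the frame of nest_stamp between 0 and 0.006 m and horizontal distance between ring_gauge and nest_ring below 0.01 m and z of ring_gauge in the frame of nest_ring between 0 and 0.013 m); the robot touches nothing.
It fails at once if the oil bottle is knocked over or pushed more than 30 mm (distance of oil_bottle from where it was at the start of the episode above 0.03 m or angle between oil_bottle's own z axis and vertical above 0.4 rad).
It fails at once if the glass vial is knocked over or pushed more than 30 mm (distance of vial from where it was at the start of the episode above 0.03 m or angle between vial's own z axis and vertical above 0.4 rad).
It also fails if it takes over 118 s, if anything falls off the work surface, if the arm or the gripper's body presses on something with over 40 N, if the wrist force passes 120 N, or if a joint passes its speed limit or range.

ROBOT

A 6-joint arm with a two-finger parallel gripper is mounted at the origin on a cart in front of the work surface, level with it; the furniture and walls round the work are solid. World frame = base frame: x ahead of the robot, y to its left, z up, the work surface at z = 0. Lengths are in mm, angles in rad, forces in N, time in s.
With the tool pointing down it reaches from about 350 to 775 mm from the base axis. Payload 7.3 kg.
Tool frame: the origin (TCP) lies at the very end of the fingers, on their centre line; the grasp point (between the pads) lies bot.grasp_offset behind it (bot.grasp_offset is the distance from the TCP to the grasp point, in mm); z points along the fingers, y is the line along which they close (so a half turn about z gives the same grasp; the last joint's range is limited). The gripper opens to 92 mm and grips with 3 to 60 N. Pads are 19 mm wide; open, the fingers measure 130 mm over their backs; the gripper's body (75 mm by 190 mm) begins 47 mm behind the grasp point.
Start: joints at [1.074, 0.342, 1.524, -0, 1.275, -0.146], TCP at [180.402, 493.052, 226.741] pointing down, gripper open.
Joint ranges: [-2.53, 2.53], [-0.77, 2.02], [0.04, 2.7], [-1, 4.14], [0.28, 2.66], [-3.11, 3.11]. Speed limits (rad/s): [2.57, 2.57, 3.14, 3.14, 3.14, 3.14].

INTERFACE

Orientations are given as [roll, pitch, yaw] about the fixed x, y, z axes, in that order (R = Rz(yaw) Ry(pitch) Rx(roll)).
In Python, from plant import bot gives the robot as it stands. The module is installed in compiled form; this text tells all that it offers.
- The arm moves only by the shell command python3 -m handwheel 'ROWS'. ROWS is JSON, a list of rows, each an object of numbers: "claw": the finger opening in mm, from 0 to 91.8; "dx", "dy", "dz": the shift along the tool's x, y, z in mm; "rx", "ry", "rz": the turn, a rotation vector about the tool's x, y, z in rad. A call has 1 to 10 rows; each row shifts and turns the commanded pose from where the row before left it, along the tool's axes as they then stand; what a row does not reach is not made up. A row lasts 1/10 s, in which the tool goes at most 50 mm and 8.59 degrees, less where a joint would pass 70% of its speed; a pose out of reach is approached as far as the arm can. A call is refused whole if a number of a shift passes 50 or a number of a turn 0.15, either way. A call with a gripper value outside its range is refused whole. The fingers move at their own pace and stop on an object; the grip force is fixed at half the most. Time passes only in rows, so rows that do not move let the fingers close. It gives the time, the measured TCP pose, the force and the opening at its end, in the units of the state.
- bot.get_obs(): the state, without advancing time (a new reading comes with each control period).
- bot.capture(name): name is "side" or "top" or "wrist"; returns a dict with "frame" (480x640x3 uint8, red, green, blue), "camera_matrix" (3x3 intrinsics, pixels), "view" (4x4, takes a point from world to camera coordinates); the wrist camera has in their place "mount" (4x4, takes a point from camera to tool coordinates, whose origin is the TCP and whose axes are the flange's). Camera axes: x right, y down, z forward; pixel columns grow to the right and rows downward; lengths in mm; the calibration is good to about 2 mm. A picture is of the moment at which its call begins: read the wrist's pose just before it. There is no depth.
- bot.close_job(): hands the job in, once; it reports no verdict.
The state is a dict: "time": time; "joint_positions": joint angles; "dq": joint speeds; "tau": joint torques, N m; "tool_pos": TCP position; "tcp_rot": TCP orientation; "contact_force": force on the tool from outside, world axes, zero at the start; "moment": the same for the moment, N m; "grip_width": finger opening in mm.
Only numpy, scipy, OpenCV 4.12 (cv2) and the standard library are available. Lean on these libraries where they do the work, as an engineer would, in place of code of your own. Each camera call takes 0.05 s, during which the arm holds its last target. There are 200 camera calls.

## Working session

There is one attempt and no reset: what is moved stays moved. The work goes in short steps, Python scripts to look and compute and a shell command to move; the robot and the scene stay as the last step left them, time stands still between calls to the robot, and variables do not carry over. Pictures are saved under pics/ and viewed, on a budget of 14 in all, crops included, one or two more only if the job needs it, and the job is handed in when it is done.

```bash
mkdir -p pics; cat > h.py <<'E'
import numpy as np,cv2
from plant import bot
from scipy.spatial.transform import Rotation as R
def save(n,f): cv2.imwrite('pics/'+n+'.png',cv2.cvtColor(f,cv2.COLOR_RGB2BGR))
def pose(o): return R.from_euler('xyz',o['tcp_rot']).as_matrix(),np.array(o['tool_pos'])
def cast(K,T,uv,z):
    # T camera->world
    d=T[:3,:3]@np.linalg.inv(K)@np.array([uv[0],uv[1],1.]); c=T[:3,3]
    return c+d*(z-c[2])/d[2]
def cam(n):
    o=bot.get_obs(); c=bot.capture(n); K=np.array(c['camera_matrix'])
    if n=='wrist':
        Rm,p=pose(o); W=np.eye(4); W[:3,:3]=Rm; W[:3,3]=p; T=W@np.array(c['mount'])
    else: T=np.linalg.inv(np.array(c['view']))
    return c['frame'],K,T
E
python3 - <<'E'
from h import *
o=bot.get_obs(); print(o['time'],o['tool_pos'],o['tcp_rot'],o['grip_width'],bot.grasp_offset)
for n in('top','side','wrist'):
    f,K,T=cam(n); save(n+'0',f); np.savez(n+'0',f=f,K=K,T=T); print(n,K.tolist(),T.round(3).tolist())
E
```

```text
0.0 [180.19974337 492.68884019 226.05210875] [-3.14010263e+00 -1.98446447e-04  2.79079944e+00] 91.86455858161243 18.8
top [[507.1604972102564, 0.0, 323.629368645622], [0.0, 507.1604972102564, 237.44206884645558], [0.0, 0.0, 1.0]] [[-0.003, -0.993, 0.121, 421.445], [-1.0, 0.001, -0.011, -39.916], [0.011, -0.121, -0.993, 964.78], [0.0, 0.0, 0.0, 1.0]]
side [[540.4205430707898, 0.0, 315.54441342812527], [0.0, 540.4205430707898, 234.48008537505754], [0.0, 0.0, 1.0]] [[0.467, 0.726, -0.505, 956.56], [0.884, -0.376, 0.277, -288.336], [0.011, -0.575, -0.818, 720.416], [0.0, 0.0, 0.0, 1.0]]
wrist [[341.7490915781352, 0.0, 324.59627113041444], [0.0, 341.7490915781352, 239.70135956068629], [0.0, 0.0, 1.0]] [[0.344, 0.9, 0.268, 108.574], [0.939, -0.329, -0.099, 520.389], [-0.001, 0.285, -0.958, 383.322], [0.0, 0.0, 0.0, 1.0]]
```

View pics/top0.png

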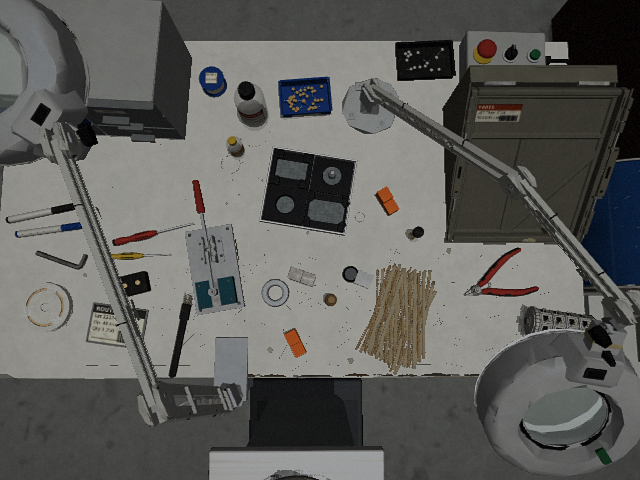

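View pics/side0.png

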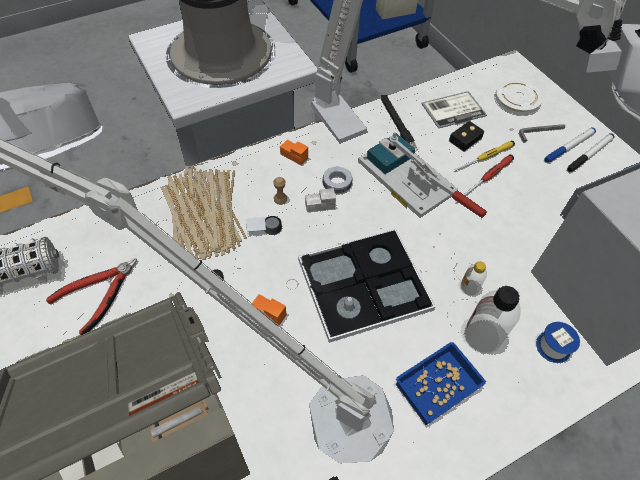

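The top view shows the tray with corners near (273,148), (356,162), (344,235) and (261,220). Its inserts are the step block recess at (292,170), the post at (332,176), the well at (286,203) and the cut-corner recess at (326,210).

The pieces are the ring (275,292), step block (302,275), stamp (330,298) and loupe (355,274). There are two orange decoys at (387,201) and (294,342). The only grey step block is the one at (302,275); the side view shows the same step at (320,200).

```bash
python3 - <<'E'
from h import *
d=np.load('top0.npz');K,T=d['K'],d['T']
for n,uv,z in [('c1',(273,148),12),('c2',(356,162),12),('c3',(344,235),12),('c4',(261,220),12),('gauge',(302,275),20),('ring',(275,292),18),('stamp',(330,298),50),('loupe',(355,274),15),('vial',(416,233),50),('bottle',(234,145),60),('lampelbow',(155,410),400),('lampj',(60,140),400),('lampmid',(110,280),400),('lampend',(240,395),300)]: print(n,cast(K,T,uv,z).round())
print('tool axes',pose(bot.get_obs())[0].round(2).tolist())
E
```

```text
c1 [712.  47.  12.]
c2 [ 684. -113.   12.]
c3 [542. -89.  12.]
c4 [571.  68.  12.]
gauge [466. -10.  20.]
ring [435.  40.  18.]
stamp [424. -61.  50.]
loupe [ 468. -109.   15.]
vial [ 541. -218.   50.]
bottle [703. 114.  60.]
lampelbow [304. 135. 400.]
lampj [603. 255. 400.]
lampmid [443. 190. 400.]
lampend [301.  59. 300.]
tool axes [[-0.94, 0.34, -0.0], [0.34, 0.94, -0.0], [0.0, -0.0, -1.0]]
```

View pics/wrist0.png

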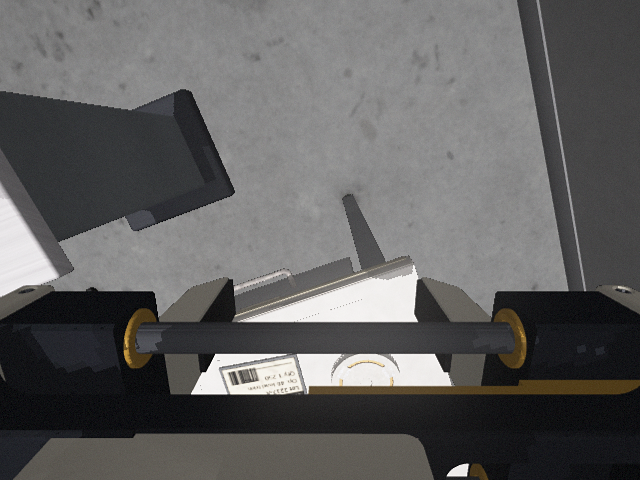

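```bash
python3 -m handwheel '[{"dz":-50},{"dz":-50},{"dz":-50},{"dz":-50},{"dz":-50},{"dz":-50},{"dz":0},{"dz":0}]'; python3 -c "
from h import *
print(np.round(bot.get_obs()['joint_positions'],2))"
```

```text
[ 1.07  0.34  1.52 -0.    1.28 -0.15]invalid input at $[0]: expected keys claw, dx, dy, dz, rx, ry, rz
```

```bash
python3 -m handwheel '[{"claw":91,"dx":0,"dy":0,"dz":-50,"rx":0,"ry":0,"rz":0},{"claw":91,"dx":0,"dy":0,"dz":-50,"rx":0,"ry":0,"rz":0},{"claw":91,"dx":0,"dy":0,"dz":-50,"rx":0,"ry":0,"rz":0},{"claw":91,"dx":0,"dy":0,"dz":-50,"rx":0,"ry":0,"rz":0},{"claw":91,"dx":0,"dy":0,"dz":-50,"rx":0,"ry":0,"rz":0},{"claw":91,"dx":0,"dy":0,"dz":-40,"rx":0,"ry":0,"rz":0},{"claw":91,"dx":0,"dy":0,"dz":0,"rx":0,"ry":0,"rz":0}]'; python3 -c "
from h import *
print(np.round(bot.get_obs()['joint_positions'],2))"
```

```text
time: 0.85
tool_pos: [180.5, 493.4, 522.4]
tcp_rot: [3.131, 0.002, 2.791]
contact_force: [-0.1, -0.4, 0.3]
grip_width: 91.2
[ 1.07  0.32  0.76  0.    2.05 -0.15]
```

```bash
python3 -m handwheel '[{"claw":91,"dx":-36,"dy":-27,"dz":0,"rx":0,"ry":0,"rz":0},{"claw":91,"dx":-36,"dy":-27,"dz":0,"rx":0,"ry":0,"rz":0},{"claw":91,"dx":-36,"dy":-27,"dz":0,"rx":0,"ry":0,"rz":0},{"claw":91,"dx":-36,"dy":-27,"dz":0,"rx":0,"ry":0,"rz":0},{"claw":91,"dx":-36,"dy":-27,"dz":0,"rx":0,"ry":0,"rz":0},{"claw":91,"dx":-36,"dy":-27,"dz":0,"rx":0,"ry":0,"rz":0},{"claw":91,"dx":-36,"dy":-27,"dz":0,"rx":0,"ry":0,"rz":0},{"claw":91,"dx":-36,"dy":-27,"dz":0,"rx":0,"ry":0,"rz":0},{"claw":91,"dx":-36,"dy":-27,"dz":0,"rx":0,"ry":0,"rz":0},{"claw":91,"dx":-36,"dy":-27,"dz":0,"rx":0,"ry":0,"rz":0}]'; python3 -m handwheel '[{"claw":91,"dx":-36,"dy":-27,"dz":0,"rx":0,"ry":0,"rz":0},{"claw":91,"dx":-36,"dy":-27,"dz":0,"rx":0,"ry":0,"rz":0},{"claw":91,"dx":-36,"dy":-27,"dz":0,"rx":0,"ry":0,"rz":0},{"claw":91,"dx":-36,"dy":-27,"dz":0,"rx":0,"ry":0,"rz":0},{"claw":91,"dx":0,"dy":0,"dz":0,"rx":0,"ry":0,"rz":-0.1},{"claw":91,"dx":0,"dy":0,"dz":0,"rx":0,"ry":0,"rz":-0.1},{"claw":91,"dx":0,"dy":0,"dz":0,"rx":0,"ry":0,"rz":-0.15}]'
```

```text
time: 1.85
tool_pos: [426.2, 114.0, 515.9]
tcp_rot: [-3.141, -0.001, 2.791]
contact_force: [0.5, 0.2, 0.0]
grip_width: 90.7
time: 2.55
tool_pos: [524.1, -35.8, 515.2]
tcp_rot: [3.141, -0.003, -3.139]
contact_force: [0.3, -1.3, -0.3]
grip_width: 91.0
```

Now I'll lower to about z 300 and look at the pieces.

```bash
python3 -m handwheel '[{"claw":91,"dx":0,"dy":0,"dz":45,"rx":0,"ry":0,"rz":0},{"claw":91,"dx":0,"dy":0,"dz":45,"rx":0,"ry":0,"rz":0},{"claw":91,"dx":0,"dy":0,"dz":45,"rx":0,"ry":0,"rz":0},{"claw":91,"dx":0,"dy":0,"dz":45,"rx":0,"ry":0,"rz":0},{"claw":91,"dx":0,"dy":0,"dz":35,"rx":0,"ry":0,"rz":0},{"claw":91,"dx":0,"dy":0,"dz":0,"rx":0,"ry":0,"rz":0}]'; python3 - <<'E'
from h import *
f,K,T=cam('wrist'); save('w1',f); np.savez('w1',f=f,K=K,T=T)
E
```

```text
time: 3.15
tool_pos: [520.8, -34.5, 296.2]
tcp_rot: [3.139, -0.012, 3.141]
contact_force: [-0.5, -0.0, 0.7]
grip_width: 91.0
```

View pics/w1.png

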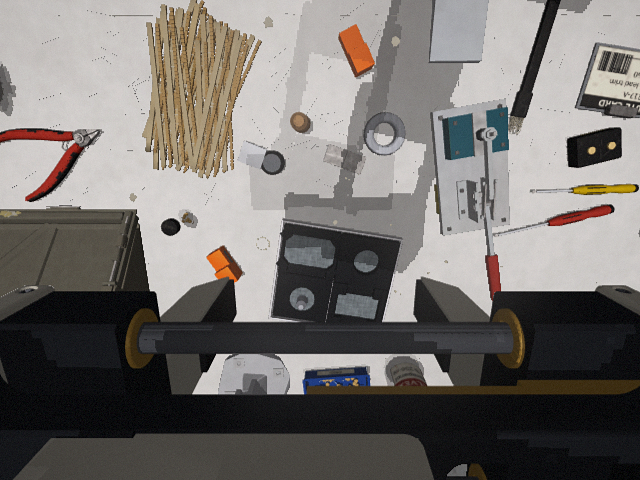

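The wrist view shows everything: loupe lens (272,162) with its cover (252,154), stamp (300,122), grey step block (343,157), ring (384,133), vial (172,227) and tray corners near (283,219), (402,238), (383,320) and (272,318). The orange decoys are at (355,50) and (225,264). The grey piece at (343,157) is the steel one. I'll enlarge the area to confirm it.

```bash
python3 - <<'E'
from h import *
d=np.load('w1.npz');K,T,f=d['K'],d['T'],d['f']
save('w1c',cv2.resize(f[95:325,230:430],None,fx=2.6,fy=2.6,interpolation=cv2.INTER_CUBIC))
E
```

```text
(no output)
```

View pics/w1c.png

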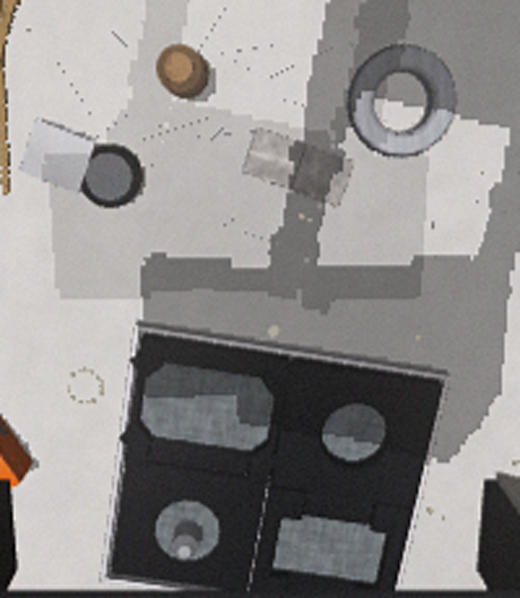

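The crop confirms the grey steel block at crop (298,167), the loupe lens at (112,176) with its cover to the left, the stamp at (183,70) and the ring at (402,100). The insert centres are loupe (207,406), well (354,432), ring pad (187,530) and step block recess (330,548).

```bash
cat > fit.py <<'E'
from h import *
def fitgrid(P):  # order loupe, stamp, ring, gauge
    # model grid (x short 69, y long 78): sign layout
    A=np.array([[-34.5,-39],[-34.5,39],[34.5,-39],[34.5,39]])
    a=A-A.mean(0); p=P-P.mean(0)
    H=a.T@p; th=np.arctan2(H[0,1]-H[1,0],H[0,0]+H[1,1])
    Rm=np.array([[np.cos(th),-np.sin(th)],[np.sin(th),np.cos(th)]])
    F=A@Rm.T+P.mean(0); return th,F,P-F
E
python3 - <<'E'
from fit import *
d=np.load('w1.npz');K,T=d['K'],d['T']
c=lambda x,y,z:cast(K,T,(230+x/2.6,95+y/2.6),z)[:2]
for n,a in dict(ring=(402,100,16),stamp=(180,68,50),stampfoot=(187,76,5),lens=(112,176,12),cov_tl=(38,120,13),cov_bl=(22,167,13),gTL=(257,127,22),gBL=(243,170,22),gTR=(353,157,22),gBR=(338,207,22)).items(): print(n,c(*a).round(1))
P=np.array([c(207,406,6),c(354,432,6),c(187,530,12),c(330,548,6)]); th,F,r=fitgrid(P); print(th,F.round(1).tolist(),r.round(1).tolist())
# top view check
d=np.load('top0.npz');K,T=d['K'],d['T']
P=np.array([cast(K,T,(326,210),6)[:2],cast(K,T,(286,204),6)[:2],cast(K,T,(331,178),12)[:2],cast(K,T,(291,171),6)[:2]]); th,F,r=fitgrid(P); print('top',th,F.round(1).tolist(),r.round(1).tolist())
E
```

```text
ring [436.1  40.9]
stamp [423.6 -61.1]
stampfoot [424.7 -60.9]
lens [471.1 -97.8]
cov_tl [ 444.9 -131.9]
cov_bl [ 466.8 -141. ]
gTL [448.2 -27.5]
gBL [467.9 -34.1]
gTR [461.9  17.9]
gBR [485.2  11.4]
-0.17372645536256576 [[591.5, -52.4], [605.0, 24.4], [659.4, -64.4], [672.9, 12.5]] [[-0.9, -1.0], [0.3, 0.5], [0.0, -0.7], [0.6, 1.3]]
top -0.16349127750551914 [[588.2, -54.5], [600.9, 22.5], [656.2, -65.7], [668.9, 11.3]] [[3.0, -0.8], [2.0, -1.0], [-3.8, 0.8], [-1.2, 1.0]]
```

```bash
python3 -m handwheel '[{"claw":42,"dx":28,"dy":13,"dz":10,"rx":0,"ry":0,"rz":0.14},{"claw":42,"dx":0,"dy":0,"dz":20,"rx":0,"ry":0,"rz":0.14},{"claw":42,"dx":0,"dy":0,"dz":20,"rx":0,"ry":0,"rz":0.14},{"claw":42,"dx":0,"dy":0,"dz":20,"rx":0,"ry":0,"rz":0.14},{"claw":42,"dx":0,"dy":0,"dz":20,"rx":0,"ry":0,"rz":0.14},{"claw":42,"dx":0,"dy":0,"dz":20,"rx":0,"ry":0,"rz":0.14},{"claw":42,"dx":0,"dy":0,"dz":20,"rx":0,"ry":0,"rz":0.14},{"claw":42,"dx":0,"dy":0,"dz":10,"rx":0,"ry":0,"rz":0.14},{"claw":42,"dx":0,"dy":0,"dz":10,"rx":0,"ry":0,"rz":0.14},{"claw":42,"dx":0,"dy":0,"dz":10,"rx":0,"ry":0,"rz":0.14}]'; python3 -m handwheel '[{"claw":42,"dx":0,"dy":0,"dz":0,"rx":0,"ry":0,"rz":0.14},{"claw":42,"dx":0,"dy":0,"dz":0,"rx":0,"ry":0,"rz":0.14},{"claw":42,"dx":0,"dy":0,"dz":0,"rx":0,"ry":0,"rz":0.14},{"claw":42,"dx":0,"dy":0,"dz":0,"rx":0,"ry":0,"rz":0.08},{"claw":42,"dx":0,"dy":0,"dz":0,"rx":0,"ry":0,"rz":0}]'
cat > go.py <<'E'
# usage: go.py x y yaw [z] -> world target in current tool axes
import sys; from h import *
a=[float(v) for v in sys.argv[1:]]; o=bot.get_obs(); Rm,p=pose(o)
d=np.array([a[0],a[1],a[3] if len(a)>3 else p[2]])-p
dy=o['tcp_rot'][2]-a[2]; dy=(dy+np.pi)%(2*np.pi)-np.pi
print('pos',p.round(1),'rot',np.round(o['tcp_rot'],3),'d tool',(Rm.T@d).round(1),'rz',round(dy,3),'j6',round(o['joint_positions'][5],2),'w',round(o['grip_width'],1),'t',round(o['time'],1))
E
python3 go.py 466 -8 1.244
```

```text
time: 4.2
tool_pos: [497.9, -22.5, 143.6]
tcp_rot: [3.138, 0.001, 1.735]
contact_force: [0.2, -0.4, 1.1]
grip_width: 41.9
time: 4.7
tool_pos: [497.7, -22.5, 143.8]
tcp_rot: [3.137, -0.001, 1.24]
contact_force: [-0.4, -0.5, -0.2]
grip_width: 42.1
pos [497.7 -22.5 143.8] rot [ 3.137e+00 -1.000e-03  1.240e+00] d tool [  3.4 -34.7  -0.1] rz -0.004 j6 0.13 w 42.1 t 4.7
```

```bash
python3 -m handwheel '[{"claw":42,"dx":3,"dy":-35,"dz":0,"rx":0,"ry":0,"rz":0},{"claw":42,"dx":0,"dy":0,"dz":40,"rx":0,"ry":0,"rz":0},{"claw":42,"dx":0,"dy":0,"dz":40,"rx":0,"ry":0,"rz":0},{"claw":42,"dx":0,"dy":0,"dz":18,"rx":0,"ry":0,"rz":0},{"claw":42,"dx":0,"dy":0,"dz":0,"rx":0,"ry":0,"rz":0}]'; python3 - <<'E'
from h import *
f,K,T=cam('wrist'); g,K2,T2=cam('side')
g=cv2.resize(g[130:280,240:400],None,fx=2.5,fy=2.5)[:375,:400]; f=f[:375,120:520]
save('m1',np.hstack([f,g]))
E
python3 go.py 466 -8 1.244
```

```text
time: 5.2
tool_pos: [463.4, -7.9, 42.7]
tcp_rot: [-3.139, 0.0, 1.243]
contact_force: [0.1, 0.3, 0.8]
grip_width: 41.9
pos [465.   -8.2  44.8] rot [ 3.14  -0.     1.242] d tool [0.5 0.9 0. ] rz -0.002 j6 0.15 w 41.8 t 5.3
```

View pics/m1.png

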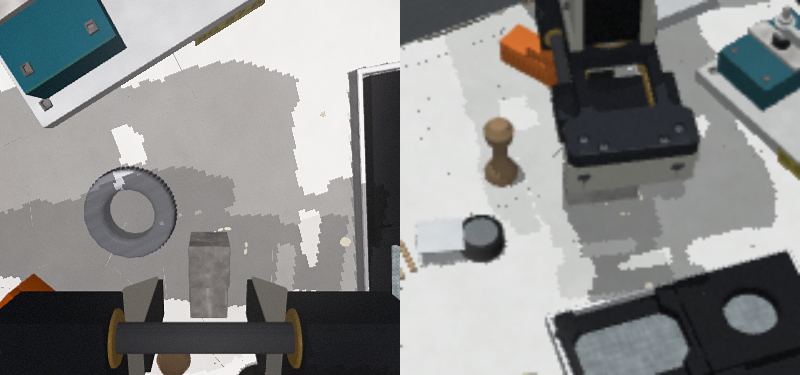

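The wrist half shows the block (208,275) midway between the fingers and parallel to them, so I can descend and grip.

```bash
python3 -m handwheel '[{"claw":42,"dx":0,"dy":0,"dz":20,"rx":0,"ry":0,"rz":0},{"claw":42,"dx":0,"dy":0,"dz":18,"rx":0,"ry":0,"rz":0},{"claw":42,"dx":0,"dy":0,"dz":0,"rx":0,"ry":0,"rz":0},{"claw":15,"dx":0,"dy":0,"dz":0,"rx":0,"ry":0,"rz":0},{"claw":15,"dx":0,"dy":0,"dz":0,"rx":0,"ry":0,"rz":0},{"claw":15,"dx":0,"dy":0,"dz":0,"rx":0,"ry":0,"rz":0},{"claw":15,"dx":0,"dy":0,"dz":0,"rx":0,"ry":0,"rz":0},{"claw":15,"dx":0,"dy":0,"dz":0,"rx":0,"ry":0,"rz":0}]'; python3 go.py 673 12.5 1.4 
```

```text
time: 6.1
tool_pos: [464.8, -8.1, 6.9]
tcp_rot: [3.139, -0.0, 1.241]
contact_force: [0.1, 0.2, 7.3]
grip_width: 21.9
pos [464.8  -8.1   6.9] rot [ 3.139 -0.     1.241] d tool [ 86.9 190.3   0.6] rz -0.159 j6 0.15 w 21.9 t 6.1
```

```bash
python3 -m handwheel '[{"claw":15,"dx":0,"dy":0,"dz":-20,"rx":0,"ry":0,"rz":0},{"claw":15,"dx":0,"dy":0,"dz":-45,"rx":0,"ry":0,"rz":0},{"claw":15,"dx":0,"dy":0,"dz":-45,"rx":0,"ry":0,"rz":0},{"claw":15,"dx":0,"dy":0,"dz":-45,"rx":0,"ry":0,"rz":0},{"claw":15,"dx":-8,"dy":40,"dz":-45,"rx":0,"ry":0,"rz":0},{"claw":15,"dx":-8,"dy":40,"dz":0,"rx":0,"ry":0,"rz":0},{"claw":15,"dx":-8,"dy":40,"dz":0,"rx":0,"ry":0,"rz":0},{"claw":15,"dx":-8,"dy":40,"dz":0,"rx":0,"ry":0,"rz":0},{"claw":15,"dx":0,"dy":35,"dz":0,"rx":0,"ry":0,"rz":-0.15},{"claw":15,"dx":0,"dy":0,"dz":0,"rx":0,"ry":0,"rz":0}]'; python3 - <<'E'
from h import *
f,K,T=cam('wrist'); save('w2',f); np.savez('w2',f=f,K=K,T=T)
E
```

```text
time: 7.1
tool_pos: [633.9, -99.5, 196.1]
tcp_rot: [3.142, 0.0, 1.393]
contact_force: [-0.2, 0.2, -3.0]
grip_width: 21.8
```

View pics/w2.png

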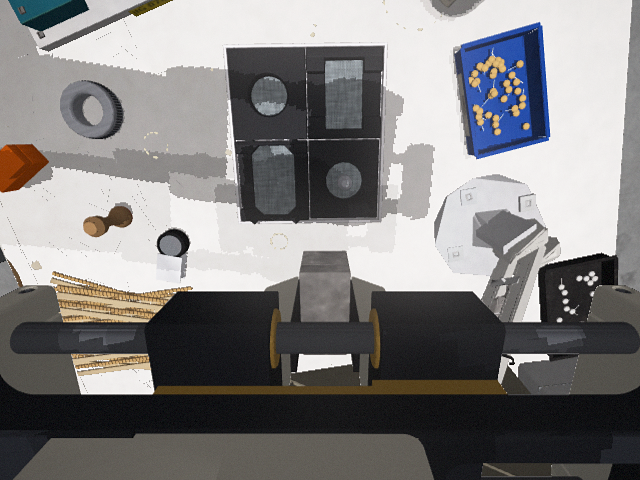

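The tray is clearly visible: loupe recess (273,180), well (269,96), ring pad (344,181), step block recess (344,94) and grid cross (306,139). The block is held straight.

```bash
python3 - <<'E'
from fit import *
d=np.load('w2.npz');K,T=d['K'],d['T']
c=lambda x,y,z:cast(K,T,(x,y),z)[:2]
P=np.array([c(273,180,6),c(269,96,6),c(344,181,12),c(344,94,6)]); th,F,r=fitgrid(P); print(th,F.round(1).tolist(),r.round(1).tolist())
print('cross',c(306,139,16),F.mean(0)); g=d['f'][40:230,220:390]
print('lens',c(173,243,12),'ring',c(91,110,16),'stampfoot',c(122,216,5),'knob',c(93,226,50))
E
python3 go.py 672 12 1.397
```

```text
-0.16878347927662818 [[591.2, -53.2], [604.3, 23.7], [659.3, -64.8], [672.4, 12.1]] [[-1.2, -0.1], [-0.8, 0.3], [0.9, -1.4], [1.1, 1.1]]
cross [630.9321395  -20.33126846] [631.80454495 -20.52653605]
lens [474.00820312 -97.93557584] ring [440.24065328  40.13239424] stampfoot [427.07999042 -61.77974972] knob [426.34560392 -60.94647898]
pos [632.  -98.4 196.2] rot [-3.14 -0.    1.39] d tool [115.8  19.5  -0. ] rz -0.007 j6 -0.09 w 21.9 t 7.2
```

```bash
python3 -m handwheel '[{"claw":15,"dx":39,"dy":6.5,"dz":0,"rx":0,"ry":0,"rz":0},{"claw":15,"dx":39,"dy":6.5,"dz":0,"rx":0,"ry":0,"rz":0},{"claw":15,"dx":38,"dy":7,"dz":0,"rx":0,"ry":0,"rz":0},{"claw":15,"dx":0,"dy":0,"dz":45,"rx":0,"ry":0,"rz":0},{"claw":15,"dx":0,"dy":0,"dz":45,"rx":0,"ry":0,"rz":0},{"claw":15,"dx":0,"dy":0,"dz":45,"rx":0,"ry":0,"rz":0},{"claw":15,"dx":0,"dy":0,"dz":10,"rx":0,"ry":0,"rz":0},{"claw":15,"dx":0,"dy":0,"dz":0,"rx":0,"ry":0,"rz":0}]'; python3 go.py 672.4 12.1 1.4 13
```

```text
time: 7.95
tool_pos: [670.4, 13.2, 51.7]
tcp_rot: [-3.138, 0.0, 1.39]
contact_force: [0.2, -0.1, -0.8]
grip_width: 21.9
pos [670.4  13.2  51.7] rot [-3.138  0.     1.39 ] d tool [-0.7  2.4 38.7] rz -0.01 j6 0.09 w 21.9 t 8.0
```

```bash
python3 -m handwheel '[{"claw":15,"dx":-1,"dy":2,"dz":15,"rx":0,"ry":0,"rz":0},{"claw":15,"dx":0,"dy":0,"dz":15,"rx":0,"ry":0,"rz":0},{"claw":15,"dx":0,"dy":0,"dz":7,"rx":0,"ry":0,"rz":0},{"claw":15,"dx":0,"dy":0,"dz":0,"rx":0,"ry":0,"rz":0},{"claw":15,"dx":0,"dy":0,"dz":0,"rx":0,"ry":0,"rz":0}]'; python3 go.py 672.4 12.1 1.4 13
```

```text
time: 8.45
tool_pos: [674.0, 11.4, 16.0]
tcp_rot: [3.141, -0.0, 1.391]
contact_force: [0.2, 0.3, -2.0]
grip_width: 21.9
pos [674.   11.4  16. ] rot [ 3.141 -0.     1.391] d tool [ 0.4 -1.7  3. ] rz -0.009 j6 0.08 w 21.9 t 8.4
```

```bash
python3 -m handwheel '[{"claw":15,"dx":0,"dy":-1,"dz":2.5,"rx":0,"ry":0,"rz":0},{"claw":15,"dx":0,"dy":0,"dz":0,"rx":0,"ry":0,"rz":0},{"claw":31,"dx":0,"dy":0,"dz":0,"rx":0,"ry":0,"rz":0},{"claw":31,"dx":0,"dy":0,"dz":0,"rx":0,"ry":0,"rz":0},{"claw":31,"dx":0,"dy":0,"dz":0,"rx":0,"ry":0,"rz":0},{"claw":31,"dx":0,"dy":0,"dz":-20,"rx":0,"ry":0,"rz":0},{"claw":31,"dx":0,"dy":0,"dz":-40,"rx":0,"ry":0,"rz":0},{"claw":50,"dx":0,"dy":0,"dz":-40,"rx":0,"ry":0,"rz":0},{"claw":50,"dx":0,"dy":0,"dz":-10,"rx":0,"ry":0,"rz":0}]'; python3 go.py 425.5 -61 1.4 80
```

```text
time: 9.35
tool_pos: [675.4, 11.5, 129.1]
tcp_rot: [3.132, -0.001, 1.391]
contact_force: [1.2, 0.9, 0.7]
grip_width: 42.3
pos [675.4  11.5 129.1] rot [ 3.132e+00 -1.000e-03  1.391e+00] d tool [-116.1 -233.4   46.8] rz -0.009 j6 0.08 w 42.3 t 9.3
```

```bash
python3 -m handwheel '[{"claw":50,"dx":-19.3,"dy":-38.9,"dz":0,"rx":0,"ry":0,"rz":0},{"claw":50,"dx":-19.3,"dy":-38.9,"dz":0,"rx":0,"ry":0,"rz":0},{"claw":50,"dx":-19.3,"dy":-38.9,"dz":0,"rx":0,"ry":0,"rz":0},{"claw":50,"dx":-19.3,"dy":-38.9,"dz":0,"rx":0,"ry":0,"rz":0},{"claw":50,"dx":-19.3,"dy":-38.9,"dz":0,"rx":0,"ry":0,"rz":0},{"claw":50,"dx":-19.3,"dy":-38.9,"dz":0,"rx":0,"ry":0,"rz":0},{"claw":50,"dx":0,"dy":0,"dz":30,"rx":0,"ry":0,"rz":0},{"claw":50,"dx":0,"dy":0,"dz":20,"rx":0,"ry":0,"rz":0},{"claw":50,"dx":0,"dy":0,"dz":0,"rx":0,"ry":0,"rz":0}]'; python3 go.py 425.5 -61 1.4 21
python3 - <<'E'
from h import *
f,K,T=cam('wrist'); g,K2,T2=cam('side')
g=cv2.resize(g[130:300,240:410],None,fx=2.35,fy=2.35); f=f[:400,120:520]
save('m2',np.hstack([f,g[:400,:400] if g.shape[0]>=400 else cv2.resize(g,(400,400))]))
E
```

```text
time: 10.25
tool_pos: [420.7, -60.2, 71.7]
tcp_rot: [-3.137, -0.001, 1.39]
contact_force: [-0.4, 0.7, -0.2]
grip_width: 50.2
pos [420.7 -60.2  71.7] rot [-3.137e+00 -1.000e-03  1.390e+00] d tool [ 0.   5.1 50.6] rz -0.01 j6 -0.14 w 50.2 t 10.2
```

View pics/m2.png

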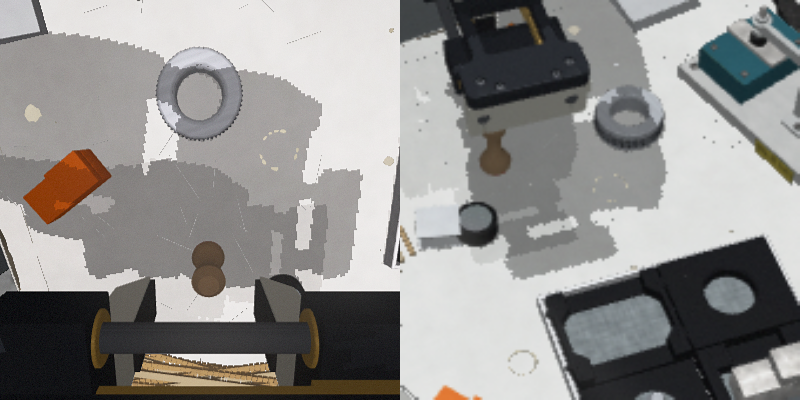

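The stamp is centred between the fingers (knob at (208,280)), and the block is sitting in its recess at the lower right of the side view.

```bash
python3 -m handwheel '[{"claw":50,"dx":0,"dy":3,"dz":20,"rx":0,"ry":0,"rz":0},{"claw":50,"dx":0,"dy":0,"dz":30,"rx":0,"ry":0,"rz":0},{"claw":50,"dx":0,"dy":0,"dz":0,"rx":0,"ry":0,"rz":0},{"claw":12,"dx":0,"dy":0,"dz":0,"rx":0,"ry":0,"rz":0},{"claw":12,"dx":0,"dy":0,"dz":0,"rx":0,"ry":0,"rz":0},{"claw":12,"dx":0,"dy":0,"dz":0,"rx":0,"ry":0,"rz":0},{"claw":12,"dx":0,"dy":0,"dz":0,"rx":0,"ry":0,"rz":0},{"claw":12,"dx":0,"dy":0,"dz":0,"rx":0,"ry":0,"rz":0}]'; python3 go.py 604 23.7 1.4 130
```

```text
time: 11.15
tool_pos: [425.7, -61.1, 23.9]
tcp_rot: [3.141, 0.0, 1.391]
contact_force: [-0.8, -0.6, 3.8]
grip_width: 17.3
pos [425.7 -61.1  23.9] rot [3.141 0.    1.391] d tool [ 115.3  160.4 -106. ] rz -0.009 j6 -0.14 w 17.3 t 11.2
```

```bash
python3 -m handwheel '[{"claw":12,"dx":0,"dy":0,"dz":-20,"rx":0,"ry":0,"rz":0},{"claw":12,"dx":0,"dy":0,"dz":-40,"rx":0,"ry":0,"rz":0},{"claw":12,"dx":0,"dy":0,"dz":-40,"rx":0,"ry":0,"rz":0},{"claw":12,"dx":23,"dy":32,"dz":0,"rx":0,"ry":0,"rz":0},{"claw":12,"dx":23,"dy":32,"dz":0,"rx":0,"ry":0,"rz":0},{"claw":12,"dx":23,"dy":32,"dz":0,"rx":0,"ry":0,"rz":0},{"claw":12,"dx":23,"dy":32,"dz":0,"rx":0,"ry":0,"rz":0},{"claw":12,"dx":23,"dy":32,"dz":0,"rx":0,"ry":0,"rz":0},{"claw":12,"dx":0,"dy":0,"dz":40,"rx":0,"ry":0,"rz":0},{"claw":12,"dx":0,"dy":0,"dz":0,"rx":0,"ry":0,"rz":0}]'; python3 go.py 604 23.7 1.4 30
python3 - <<'E'
from h import *
f,K,T=cam('wrist'); g,K2,T2=cam('side')
g=cv2.resize(g[180:350,280:450],(400,400)); f=f[:400,120:520]
save('m3',np.hstack([f,g]))
E
```

```text
time: 12.15
tool_pos: [600.5, 24.3, 78.6]
tcp_rot: [-3.132, 0.001, 1.392]
contact_force: [-1.8, 0.2, -0.9]
grip_width: 17.2
pos [600.5  24.3  78.6] rot [-3.132e+00  1.000e-03  1.392e+00] d tool [ 0.   4.  48.5] rz -0.008 j6 0.09 w 17.2 t 12.2
```

View pics/m3.png

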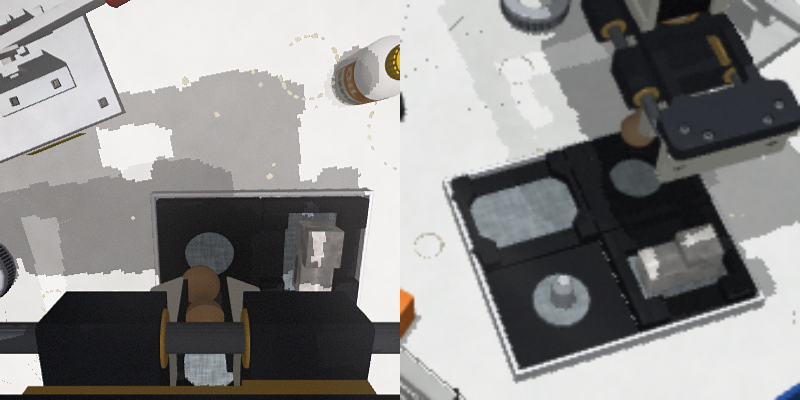

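```bash
python3 - <<'E'
from h import *
f,K,T=cam('wrist')
for r,z in((266,55),(285,65),(285,74)): print(cast(K,T,(321,r),z))
print(cast(K,T,(329,252),6), pose(bot.get_obs())[1])
E
python3 go.py 604.3 23.7 1.4 30
```

```text
[601.92464675  30.96482433  55.        ]
[600.68682312  23.62060575  65.        ]
[601.52878111  27.55888496  74.        ]
[605.56473325  22.20432129   6.        ] [603.12197395  23.19888935  84.06003667]
pos [603.1  23.2  84.1] rot [-3.141 -0.     1.39 ] d tool [ 0.7  1.1 54.1] rz -0.01 j6 0.09 w 16.7 t 12.3
```

```bash
python3 -m handwheel '[{"claw":12,"dx":-1,"dy":3,"dz":20,"rx":0,"ry":0,"rz":0},{"claw":12,"dx":0,"dy":0,"dz":15,"rx":0,"ry":0,"rz":0},{"claw":12,"dx":0,"dy":0,"dz":10,"rx":0,"ry":0,"rz":0},{"claw":12,"dx":0,"dy":0,"dz":6,"rx":0,"ry":0,"rz":0},{"claw":12,"dx":0,"dy":0,"dz":0,"rx":0,"ry":0,"rz":0},{"claw":12,"dx":0,"dy":0,"dz":0,"rx":0,"ry":0,"rz":0}]'; python3 go.py 604.3 23.7 1.4 30
```

```text
time: 12.9
tool_pos: [606.6, 21.8, 33.1]
tcp_rot: [3.14, -0.0, 1.391]
contact_force: [-0.4, -1.1, -0.5]
grip_width: 17.0
pos [606.6  21.8  33.1] rot [ 3.14  -0.     1.391] d tool [ 1.4 -2.6  3.1] rz -0.009 j6 0.09 w 17.0 t 12.9
```

```bash
python3 -m handwheel '[{"claw":12,"dx":1,"dy":-1,"dz":2,"rx":0,"ry":0,"rz":0},{"claw":12,"dx":0,"dy":0,"dz":0,"rx":0,"ry":0,"rz":0},{"claw":28,"dx":0,"dy":0,"dz":0,"rx":0,"ry":0,"rz":0},{"claw":28,"dx":0,"dy":0,"dz":0,"rx":0,"ry":0,"rz":0},{"claw":34,"dx":0,"dy":0,"dz":0,"rx":0,"ry":0,"rz":0},{"claw":34,"dx":0,"dy":0,"dz":-10,"rx":0,"ry":0,"rz":0},{"claw":34,"dx":0,"dy":0,"dz":-40,"rx":0,"ry":0,"rz":0},{"claw":80,"dx":0,"dy":0,"dz":-40,"rx":0,"ry":0,"rz":0},{"claw":80,"dx":0,"dy":0,"dz":-10,"rx":0,"ry":0,"rz":0}]'; python3 go.py 438 40.5 1.4 80
```

```text
time: 13.8
tool_pos: [608.0, 22.9, 136.0]
tcp_rot: [3.133, -0.001, 1.391]
contact_force: [1.1, -0.3, -0.2]
grip_width: 45.7
pos [608.   22.9 136. ] rot [ 3.133e+00 -1.000e-03  1.391e+00] d tool [ -13.2 -170.9   54.4] rz -0.009 j6 0.09 w 45.7 t 13.8
```

```bash
python3 -m handwheel '[{"claw":70,"dx":-2.6,"dy":-34,"dz":0,"rx":0,"ry":0,"rz":0},{"claw":70,"dx":-2.6,"dy":-34,"dz":0,"rx":0,"ry":0,"rz":0},{"claw":70,"dx":-2.6,"dy":-34,"dz":0,"rx":0,"ry":0,"rz":0},{"claw":70,"dx":-2.6,"dy":-34,"dz":0,"rx":0,"ry":0,"rz":0},{"claw":70,"dx":-2.6,"dy":-34,"dz":0,"rx":0,"ry":0,"rz":0},{"claw":70,"dx":0,"dy":0,"dz":40,"rx":0,"ry":0,"rz":0},{"claw":70,"dx":0,"dy":0,"dz":35,"rx":0,"ry":0,"rz":0},{"claw":70,"dx":0,"dy":0,"dz":0,"rx":0,"ry":0,"rz":0},{"claw":70,"dx":0,"dy":0,"dz":0,"rx":0,"ry":0,"rz":0}]'; python3 go.py 438 40.5 1.4 6
python3 - <<'E'
from h import *
f,K,T=cam('wrist'); g,K2,T2=cam('side')
g=cv2.resize(g[180:350,280:450],(400,400)); f=f[:400,120:520]
save('m4',np.hstack([f,g]))
E
```

```text
time: 14.7
tool_pos: [435.8, 40.7, 55.6]
tcp_rot: [-3.141, 0.0, 1.391]
contact_force: [-0.2, 0.6, 0.9]
grip_width: 70.0
pos [435.8  40.7  55.6] rot [-3.141  0.     1.391] d tool [ 0.2  2.2 49.6] rz -0.009 j6 0.1 w 70.0 t 14.7
```

View pics/m4.png

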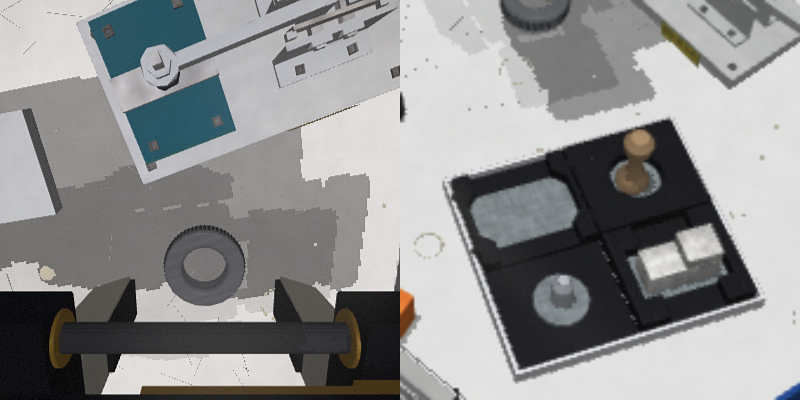

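The stamp stands in its well and the block is seated. The ring is centred between the fingers at (204,263).

```bash
python3 -m handwheel '[{"claw":70,"dx":0,"dy":1,"dz":25,"rx":0,"ry":0,"rz":0},{"claw":70,"dx":0,"dy":0,"dz":24,"rx":0,"ry":0,"rz":0},{"claw":70,"dx":0,"dy":0,"dz":0,"rx":0,"ry":0,"rz":0},{"claw":40,"dx":0,"dy":0,"dz":0,"rx":0,"ry":0,"rz":0},{"claw":40,"dx":0,"dy":0,"dz":0,"rx":0,"ry":0,"rz":0},{"claw":40,"dx":0,"dy":0,"dz":0,"rx":0,"ry":0,"rz":0},{"claw":40,"dx":0,"dy":0,"dz":0,"rx":0,"ry":0,"rz":0},{"claw":40,"dx":0,"dy":0,"dz":0,"rx":0,"ry":0,"rz":0}]'; python3 go.py 659.4 -64.6 1.4 130
```

```text
time: 15.6
tool_pos: [437.3, 40.6, 7.3]
tcp_rot: [3.14, -0.0, 1.391]
contact_force: [-2.4, 0.1, 7.8]
grip_width: 47.0
pos [437.3  40.6   7.3] rot [ 3.14  -0.     1.391] d tool [ -63.7  237.6 -122.3] rz -0.009 j6 0.1 w 47.0 t 15.6
```

```bash
python3 -m handwheel '[{"claw":40,"dx":0,"dy":0,"dz":-25,"rx":0,"ry":0,"rz":0},{"claw":40,"dx":0,"dy":0,"dz":-45,"rx":0,"ry":0,"rz":0},{"claw":40,"dx":0,"dy":0,"dz":-45,"rx":0,"ry":0,"rz":0},{"claw":40,"dx":-10.6,"dy":39.6,"dz":0,"rx":0,"ry":0,"rz":0},{"claw":40,"dx":-10.6,"dy":39.6,"dz":0,"rx":0,"ry":0,"rz":0},{"claw":40,"dx":-10.6,"dy":39.6,"dz":0,"rx":0,"ry":0,"rz":0},{"claw":40,"dx":-10.6,"dy":39.6,"dz":0,"rx":0,"ry":0,"rz":0},{"claw":40,"dx":-10.6,"dy":39.6,"dz":0,"rx":0,"ry":0,"rz":0},{"claw":40,"dx":-10.6,"dy":39.6,"dz":0,"rx":0,"ry":0,"rz":0},{"claw":40,"dx":0,"dy":0,"dz":0,"rx":0,"ry":0,"rz":0}]'; python3 -m handwheel '[{"claw":40,"dx":0,"dy":0,"dz":35,"rx":0,"ry":0,"rz":0},{"claw":40,"dx":0,"dy":0,"dz":28,"rx":0,"ry":0,"rz":0},{"claw":40,"dx":0,"dy":0,"dz":0,"rx":0,"ry":0,"rz":0}]'; python3 go.py 659.4 -64.6 1.4 20
python3 - <<'E'
from h import *
f,K,T=cam('wrist'); g,K2,T2=cam('side'); np.savez('w5',f=f,K=K,T=T)
g=cv2.resize(g[200:370,280:450],(400,400)); f=f[:400,120:520]
save('m5',np.hstack([f,g]))
E
```

```text
time: 16.6
tool_pos: [662.5, -67.2, 120.3]
tcp_rot: [3.139, 0.001, 1.389]
contact_force: [-0.0, 0.7, -1.7]
grip_width: 46.8
time: 16.9
tool_pos: [655.6, -63.7, 53.9]
tcp_rot: [-3.132, -0.0, 1.391]
contact_force: [0.9, 0.0, -2.2]
grip_width: 46.8
pos [655.6 -63.7  53.9] rot [-3.132 -0.     1.391] d tool [-0.2  4.3 33.8] rz -0.009 j6 -0.03 w 46.8 t 16.9
```

View pics/m5.png

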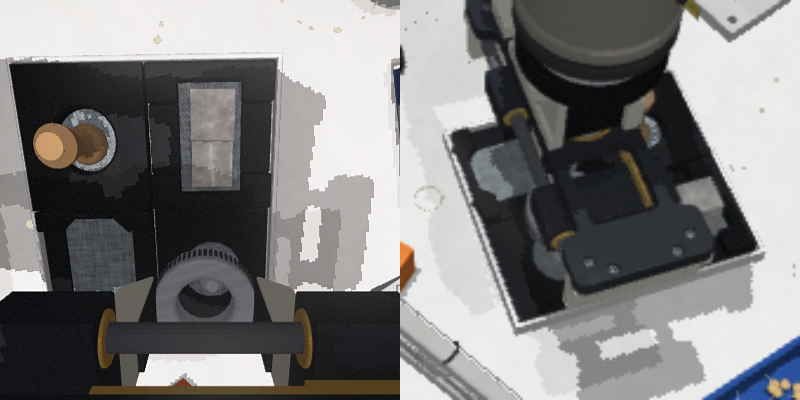

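The post shows through the bore at about (209,280). The bore centre is near (205,295), and block and stamp remain seated.

```bash
python3 - <<'E'
from h import *
d=np.load('w5.npz');K,T=d['K'],d['T']
print('ring top',cast(K,T,(325,296),65),cast(K,T,(325,296),62),'post',cast(K,T,(328.5,280),37),cast(K,T,(328.5,280),33))
E
python3 go.py 659.4 -64.6 1.4 20
```

```text
ring top [657.59049591 -56.74104723  65.        ] [657.3085985  -58.16806216  62.        ] post [658.58467172 -60.89617892  37.        ] [658.29211512 -62.58828656  33.        ]
pos [658.9 -64.3  58.7] rot [-3.141 -0.     1.391] d tool [-0.2  0.6 38.7] rz -0.009 j6 -0.03 w 46.6 t 17.0
```

```bash
python3 -m handwheel '[{"claw":40,"dx":-2,"dy":1,"dz":0,"rx":0,"ry":0,"rz":0},{"claw":40,"dx":0,"dy":0,"dz":12,"rx":0,"ry":0,"rz":0},{"claw":40,"dx":0,"dy":0,"dz":12,"rx":0,"ry":0,"rz":0},{"claw":40,"dx":0,"dy":0,"dz":10,"rx":0,"ry":0,"rz":0},{"claw":40,"dx":0,"dy":0,"dz":4,"rx":0,"ry":0,"rz":0},{"claw":40,"dx":0,"dy":0,"dz":0,"rx":0,"ry":0,"rz":0},{"claw":40,"dx":0,"dy":0,"dz":0,"rx":0,"ry":0,"rz":0}]'; python3 go.py 659.4 -64.6 1.4 20
```

```text
time: 17.7
tool_pos: [659.7, -66.6, 19.9]
tcp_rot: [-3.141, -0.0, 1.391]
contact_force: [0.4, -0.2, -1.4]
grip_width: 46.6
pos [659.7 -66.6  19.9] rot [-3.141 -0.     1.391] d tool [ 1.9 -0.7 -0.1] rz -0.009 j6 -0.04 w 46.6 t 17.7
```

```bash
python3 -m handwheel '[{"claw":40,"dx":1,"dy":0,"dz":1,"rx":0,"ry":0,"rz":0},{"claw":40,"dx":0,"dy":0,"dz":0,"rx":0,"ry":0,"rz":0},{"claw":60,"dx":0,"dy":0,"dz":0,"rx":0,"ry":0,"rz":0},{"claw":60,"dx":0,"dy":0,"dz":0,"rx":0,"ry":0,"rz":0},{"claw":60,"dx":0,"dy":0,"dz":0,"rx":0,"ry":0,"rz":0},{"claw":60,"dx":0,"dy":0,"dz":-20,"rx":0,"ry":0,"rz":0},{"claw":60,"dx":0,"dy":0,"dz":-40,"rx":0,"ry":0,"rz":0},{"claw":60,"dx":0,"dy":0,"dz":-50,"rx":0,"ry":0,"rz":0},{"claw":48,"dx":0,"dy":0,"dz":0,"rx":0,"ry":0,"rz":0}]'; python3 go.py 472.5 -98 1.198 60
```

```text
time: 18.6
tool_pos: [664.0, -66.4, 137.4]
tcp_rot: [3.127, 0.0, 1.391]
contact_force: [-0.2, -0.1, 1.3]
grip_width: 56.0
pos [664.  -66.4 137.4] rot [3.127 0.    1.391] d tool [ -65.4 -183.8   74.8] rz 0.193 j6 -0.03 w 56.0 t 18.6
```

```bash
python3 -m handwheel '[{"claw":48,"dx":-13,"dy":-36.7,"dz":0,"rx":0,"ry":0,"rz":0},{"claw":48,"dx":-13,"dy":-36.7,"dz":0,"rx":0,"ry":0,"rz":0},{"claw":48,"dx":-13,"dy":-36.7,"dz":0,"rx":0,"ry":0,"rz":0},{"claw":48,"dx":-13,"dy":-36.7,"dz":0,"rx":0,"ry":0,"rz":0},{"claw":48,"dx":-13,"dy":-36.7,"dz":0,"rx":0,"ry":0,"rz":0},{"claw":48,"dx":0,"dy":0,"dz":30,"rx":0,"ry":0,"rz":0.1},{"claw":48,"dx":0,"dy":0,"dz":30,"rx":0,"ry":0,"rz":0.09},{"claw":48,"dx":0,"dy":0,"dz":20,"rx":0,"ry":0,"rz":0},{"claw":48,"dx":0,"dy":0,"dz":0,"rx":0,"ry":0,"rz":0}]'; python3 go.py 472.5 -98 1.198 5
python3 - <<'E'
from h import *
f,K,T=cam('wrist'); g,K2,T2=cam('side'); np.savez('w6',f=f,K=K,T=T)
g=cv2.resize(g[180:350,240:410],(400,400)); f=f[:400,120:520]
save('m6',np.hstack([f,g]))
E
```

```text
time: 19.5
tool_pos: [466.0, -96.2, 47.1]
tcp_rot: [-3.137, -0.0, 1.201]
contact_force: [-0.2, -0.1, -0.3]
grip_width: 48.3
pos [466.  -96.2  47.1] rot [-3.137 -0.     1.201] d tool [ 0.6  6.9 42.1] rz 0.003 j6 0.0 w 48.3 t 19.5
```

View pics/m6.png

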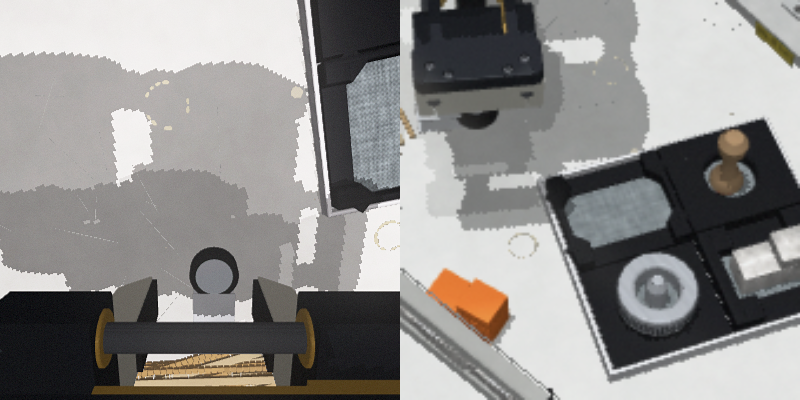

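The ring is down over the post. The loupe lens is at (214,272) and the finger midpoint at about 205, so it needs a few mm along tool +y. Yaw is aligned.

```bash
python3 - <<'E'
from h import *
o=[bot.get_obs() for _ in range(3)]
f,K,T=cam('wrist'); print(cast(K,T,(334,272),14))
E
python3 go.py 472.5 -98 1.198 5
```

```text
[473.71161676 -98.37811388  14.        ]
pos [468.4 -97.   50. ] rot [ 3.14  -0.     1.201] d tool [ 0.5  4.1 45. ] rz 0.003 j6 0.0 w 47.9 t 19.6
```

```bash
python3 -m handwheel '[{"claw":48,"dx":0.5,"dy":4.5,"dz":20,"rx":0,"ry":0,"rz":0},{"claw":48,"dx":0,"dy":0,"dz":20,"rx":0,"ry":0,"rz":0},{"claw":48,"dx":0,"dy":0,"dz":0,"rx":0,"ry":0,"rz":0},{"claw":48,"dx":0,"dy":0,"dz":0,"rx":0,"ry":0,"rz":0}]'; python3 go.py 473 -98 1.198 4.5
```

```text
time: 20.05
tool_pos: [472.7, -98.1, 10.2]
tcp_rot: [3.141, -0.0, 1.201]
contact_force: [-0.0, 0.4, 0.5]
grip_width: 48.0
pos [472.7 -98.1  10.2] rot [ 3.141 -0.     1.201] d tool [0.2 0.2 5.7] rz 0.003 j6 0.01 w 48.0 t 20.1
```

```bash
python3 -m handwheel '[{"claw":48,"dx":0,"dy":0,"dz":5.5,"rx":0,"ry":0,"rz":0},{"claw":48,"dx":0,"dy":0,"dz":0,"rx":0,"ry":0,"rz":0},{"claw":22,"dx":0,"dy":0,"dz":0,"rx":0,"ry":0,"rz":0},{"claw":22,"dx":0,"dy":0,"dz":0,"rx":0,"ry":0,"rz":0},{"claw":22,"dx":0,"dy":0,"dz":0,"rx":0,"ry":0,"rz":0},{"claw":22,"dx":0,"dy":0,"dz":0,"rx":0,"ry":0,"rz":0},{"claw":22,"dx":0,"dy":0,"dz":0,"rx":0,"ry":0,"rz":0}]'; python3 go.py 593.7 -39.4 1.4 80
```

```text
time: 20.75
tool_pos: [472.3, -98.0, 4.0]
tcp_rot: [3.141, -0.0, 1.201]
contact_force: [-0.5, 0.1, 2.4]
grip_width: 28.8
pos [472.3 -98.    4. ] rot [ 3.141 -0.     1.201] d tool [ 98.5  92.  -76. ] rz -0.199 j6 0.01 w 28.8 t 20.8
```

```bash
python3 -m handwheel '[{"claw":22,"dx":0,"dy":0,"dz":-20,"rx":0,"ry":0,"rz":0},{"claw":22,"dx":0,"dy":0,"dz":-45,"rx":0,"ry":0,"rz":0},{"claw":22,"dx":0,"dy":0,"dz":-35,"rx":0,"ry":0,"rz":0},{"claw":22,"dx":33,"dy":30.5,"dz":0,"rx":0,"ry":0,"rz":0},{"claw":22,"dx":33,"dy":30.5,"dz":0,"rx":0,"ry":0,"rz":0},{"claw":22,"dx":32.5,"dy":31,"dz":0,"rx":0,"ry":0,"rz":0},{"claw":22,"dx":0,"dy":0,"dz":0,"rx":0,"ry":0,"rz":-0.1},{"claw":22,"dx":0,"dy":0,"dz":30,"rx":0,"ry":0,"rz":-0.1},{"claw":22,"dx":0,"dy":0,"dz":20,"rx":0,"ry":0,"rz":0},{"claw":22,"dx":0,"dy":0,"dz":0,"rx":0,"ry":0,"rz":0}]'; python3 -m handwheel '[{"claw":22,"dx":0,"dy":0,"dz":0,"rx":0,"ry":0,"rz":0}]'
python3 - <<'E'
from h import *
f,K,T=cam('wrist'); g,K2,T2=cam('side'); np.savez('w7',f=f,K=K,T=T)
g=cv2.resize(g[200:370,280:450],(400,400)); f=f[:400,120:520]
save('m7',np.hstack([f,g]))
E
python3 go.py 593.7 -39 1.4 11
```

```text
time: 21.75
tool_pos: [591.2, -38.8, 50.6]
tcp_rot: [-3.135, -0.0, 1.401]
contact_force: [-0.2, -0.6, -0.2]
grip_width: 28.7
time: 21.85
tool_pos: [593.5, -39.4, 53.8]
tcp_rot: [-3.141, -0.0, 1.4]
contact_force: [0.7, 0.1, 1.1]
grip_width: 29.4
pos [594.3 -39.6  55. ] rot [ 3.139 -0.     1.4  ] d tool [ 0.5 -0.8 44. ] rz 0.0 j6 -0.02 w 29.1 t 21.9
```

View pics/m7.png

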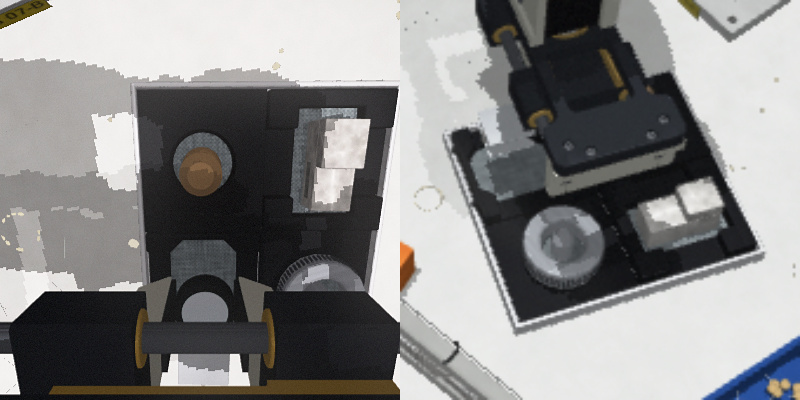

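The loupe is level and lies along the recess; the ring, block and stamp are in place. Lowering it now.

```bash
python3 -m handwheel '[{"claw":22,"dx":0,"dy":0,"dz":20,"rx":0,"ry":0,"rz":0},{"claw":22,"dx":0,"dy":0,"dz":15,"rx":0,"ry":0,"rz":0},{"claw":22,"dx":0,"dy":0,"dz":6,"rx":0,"ry":0,"rz":0},{"claw":22,"dx":0,"dy":0,"dz":0,"rx":0,"ry":0,"rz":0},{"claw":22,"dx":0,"dy":0,"dz":0,"rx":0,"ry":0,"rz":0}]'; python3 go.py 593.7 -39 1.4 11
```

```text
time: 22.45
tool_pos: [594.2, -39.6, 13.8]
tcp_rot: [3.14, 0.0, 1.401]
contact_force: [0.4, -0.8, 0.2]
grip_width: 28.7
pos [594.2 -39.6  13.8] rot [3.14  0.    1.401] d tool [ 0.6 -0.6  2.8] rz 0.001 j6 -0.03 w 28.7 t 22.4
```

```bash
python3 -m handwheel '[{"claw":22,"dx":0,"dy":0,"dz":2.5,"rx":0,"ry":0,"rz":0},{"claw":22,"dx":0,"dy":0,"dz":0,"rx":0,"ry":0,"rz":0},{"claw":36,"dx":0,"dy":0,"dz":0,"rx":0,"ry":0,"rz":0},{"claw":36,"dx":0,"dy":0,"dz":0,"rx":0,"ry":0,"rz":0},{"claw":36,"dx":0,"dy":0,"dz":0,"rx":0,"ry":0,"rz":0},{"claw":36,"dx":0,"dy":0,"dz":-10,"rx":0,"ry":0,"rz":0},{"claw":36,"dx":0,"dy":0,"dz":-40,"rx":0,"ry":0,"rz":0},{"claw":36,"dx":0,"dy":0,"dz":-50,"rx":0,"ry":0,"rz":0},{"claw":36,"dx":-40,"dy":-20,"dz":-50,"rx":0,"ry":0,"rz":0},{"claw":36,"dx":-40,"dy":-20,"dz":-40,"rx":0,"ry":0,"rz":0}]'; python3 -m handwheel '[{"claw":36,"dx":0,"dy":0,"dz":0,"rx":0,"ry":0,"rz":0},{"claw":36,"dx":0,"dy":0,"dz":0,"rx":0,"ry":0,"rz":0},{"claw":36,"dx":0,"dy":0,"dz":0,"rx":0,"ry":0,"rz":0}]'
python3 - <<'E'
from h import *
f,K,T=cam('wrist'); g,K2,T2=cam('side'); np.savez('w8',f=f,K=K,T=T)
f=cv2.resize(f[:300,200:500],(400,400));g=cv2.resize(g[200:370,280:450],(400,400))
save('m8',np.hstack([f,g]))
E
```

```text
time: 23.45
tool_pos: [551.6, -95.5, 183.6]
tcp_rot: [3.14, -0.001, 1.403]
contact_force: [0.4, -0.9, -0.1]
grip_width: 36.0
time: 23.75
tool_pos: [551.4, -95.3, 180.0]
tcp_rot: [-3.14, -0.001, 1.401]
contact_force: [-0.6, 0.3, -0.3]
grip_width: 36.2
```

View pics/m8.png

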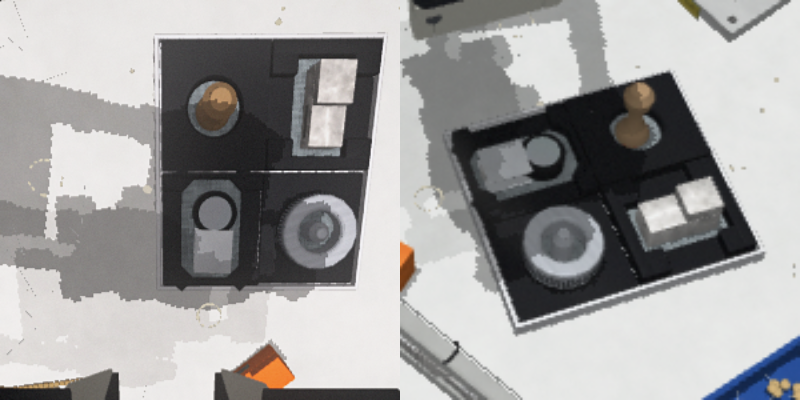

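All four pieces look seated. I'll run a quick numeric check of the offsets.

```bash
python3 - <<'E'
from fit import *
d=np.load('w8.npz');K,T=d['K'],d['T']
c=lambda x,y,z:cast(K,T,(200+x*.75,y*.75),z)[:2]
hi=np.mean([c(320,58,36),c(357,60,36),c(353,104,36),c(314,102,36)],0); lo=np.mean([c(312,106,26),c(347,107,26),c(342,148,26),c(306,146,26)],0)
print('gauge',(hi+lo)/2,'axis',hi-lo); print('ring',c(318,231,29),'post',c(319,232,37)); L=c(214,211,20);E=(c(194,273,20)+c(235,273,20))/2
print('lens',L,'end',E,'loupe',L+(E-L)/3); print('knob',c(221,97,51),'foot',c(213,112,25))
print('well',c(213,108,6),'loupe recess',c(210,228,6),'ginsert',c(320,107,6))
t,K,T=cam('top'); save('t9',t); a=np.load('top0.npz')['f']
print('bystander change',[int((np.abs(t[v-12:v+12,u-10:u+10].astype(int)-a[v-12:v+12,u-10:u+10]).max(2)>60).sum()) for u,v in((416,233),(234,145))])
E
```

```text
gauge [672.90572088  10.77564132] axis [ 3.82897307 23.85925139]
ring [659.69197151 -64.79321158] post [657.82915585 -64.34684053]
lens [593.97854839 -40.82385878] end [588.37519956 -83.04147182] loupe [592.11076545 -54.89639646]
knob [603.99308328  23.62938735] foot [601.39339949  19.78887843]
well [603.94457773  24.55337351] loupe recess [590.77517136 -53.05647383] ginsert [674.2539331   13.09567267]
bystander change [313, 0]
```

The pieces are all within a few mm. The vial patch differs from the first picture, most likely the arm or its shadow, so I'll check that numerically.

```bash
python3 - <<'E'
from h import *
a=np.load('top0.npz')['f']; t=cv2.imread('pics/t9.png')[:,:,::-1]
for n,f in(('before',a),('now',t)):
    g=f[215:252,395:440].max(2); m=(g<60).astype(np.uint8); k,l,s,c=cv2.connectedComponentsWithStats(m)
    print(n,[(int(s[i,4]),(c[i]+[395,215]).round(1).tolist()) for i in range(1,k) if s[i,4]>8], 'bright',int(np.median(g)))
E
```

```text
before [(105, [417.2, 232.0])] bright 152
now [(303, [416.5, 223.1])] bright 99
```

```bash
python3 -m handwheel '[{"claw":36,"dx":40,"dy":-40,"dz":0,"rx":0,"ry":0,"rz":0},{"claw":36,"dx":40,"dy":-40,"dz":0,"rx":0,"ry":0,"rz":0},{"claw":36,"dx":0,"dy":0,"dz":0,"rx":0,"ry":0,"rz":0},{"claw":36,"dx":0,"dy":0,"dz":0,"rx":0,"ry":0,"rz":0}]'
python3 - <<'E'
from h import *
t,K,T=cam('top')
g=t[215:252,395:440].max(2); m=(g<60).astype(np.uint8); k,l,s,c=cv2.connectedComponentsWithStats(m)
print([(int(s[i,4]),(c[i]+[395,215]).round(1).tolist()) for i in range(1,k) if s[i,4]>8], int(np.median(g)))
bot.close_job()
E
```

```text
time: 24.3
tool_pos: [493.8, -13.4, 180.5]
tcp_rot: [-3.141, -0.0, 1.403]
contact_force: [0.7, -1.3, 0.1]
grip_width: 35.9
[(101, [417.5, 231.9])] 168
the job is handed in; nothing more can be done
```

I put all four pieces back in their inserts and handed the job in at about 24 s, with the gripper open and clear of everything.

- **Positions:** my last close view put every piece near its insert's centre, against a limit of 10 mm:

| Piece | Distance from insert centre |
|---|---|
| Step block | about 1–3 mm |
| Loupe | about 2 mm |
| Ring over the post | about 1–2 mm |
| Stamp | about 1 mm by its knob |

- **Seating:** the pictures show all four fully down, level and upright. I had no direct height reading to confirm the depth.
- **Bystanders:** the vial's cap is within 0.5 pixel of where it started, and the picture around the oil bottle has not changed.
- **Checks that disagreed:**
  - The first vial check showed a change, but that was the gripper in front of the camera; it cleared once I moved the arm away.
  - A rougher reading on the stamp's foot gave about 5 mm off centre.
  - The first overhead picture placed the tray about 3 mm different in x from the wrist camera. I used the wrist camera's values.

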